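Draw a cover plate out of a low bay and pack it

TASK

The flat steel cover plate lies too far back in the low bay: its grip rib is under the hood. Press down gently on its bare front part and drag it out along the springy tongue until the rib is well clear of the hood, without over-bending the tongue; then lift the plate by its rib, lower it flat into the open cardboard tray (do not drop it) and let go. Leave everything else where it is.

Things in the scene. Friction and masses are not known exactly. Their poses are not given: they have to be found in the camera images.
- rack: Low grey sheet-steel bay, fixed. Origin on the table below the middle of its hood's front lip; own -x points out of the open front. The hood (top 86, underside 82 mm above the table, 150 mm wide) covers own x 0 to +140 mm, on side walls at y = +-73 mm. In front of the lip the bay is open above, its side walls 20 mm high.
- tongue: Springy steel shelf under the plate, 220 x 128 x 4 mm, with 5 mm high edge ribs at y = +-62 mm that guide the plate. Origin on its top face at the clamped rear end: rack x = +60 mm, 36 mm above the table. Pressed, it bends down some millimetres and springs back; it yields more the farther forward it is pressed, so a steady press needs ever more depth as the plate comes out.
- tongue_tip (a point): Middle of the tongue's front end, on its top face: 160 mm in front of the hood lip, 36 mm above the table unloaded. Bare steel on steel, friction about 0.4. Pressing with 10 to 18 N is enough to drag the plate; more than 34 N between plate and tongue (plate's own 7 N included) over-bends the tongue.
- plate: Loose dark steel cover plate, 150 (own x) x 110 (own y) x 6 mm, 0.6 to 0.85 kg, too wide to grip across, smooth below, coarse non-slip coating on top (friction about 0.85). Origin: centre of its underside, about the centre of mass. It starts square with the rack within 0.02 rad, its front edge (own x = -75 mm) 40 to 60 mm in front of the hood lip: only that strip can be reached.
- rib_top (a point): Middle of the top of the plate's grip rib, 32 mm above the plate's underside, over its centre. The rib is 40 mm long (plate x) and 14 mm thick (plate y). It is clear of the hood once it lies 40 mm or more in front of the lip (rack x < -40 mm); 50 to 70 mm is a good place, beyond 120 mm the plate is about to fall off the tongue.
- tray: Open cardboard tray, fixed to the table, outside 205 (own x) x 165 (own y) x 32 mm, walls and floor 5 mm thick. Origin under the centre of its floor, on the table. The plate fits in flat with its long side along the tray's own x, either way round, with about 22 mm to spare all round.
- carton: Bystander, to be left where it is. Small cardboard box 45 x 90 x 40 mm on the rear part of the hood; origin under its centre.
- bearing: Bystander, to be left where it is. Steel bearing ring, 38 mm across, 14 mm high, beside the bay; origin under its centre.
- piston: Bystander, to be left where it is. Plain aluminium cylinder, 40 mm across, 45 mm high, beside the tray; origin under its centre.
- spray: Bystander, to be left where it is. White can 54 mm across, 170 mm high, in the middle at the far side; origin under its centre.
- bush: Bystander, to be left where it is. Dark steel bush 48 mm across, 50 mm high, in the middle near the robot; origin under its centre.

How it is judged:
By the outcome, as a careful person would: the job done as asked, in the order asked, and still so for the second after the job is handed in, with the robot touching nothing.
It also fails if it takes over 59 s, if anything falls off the work surface, if the arm or the gripper's body presses on something with over 40 N, if the wrist force passes 120 N, or if a joint passes its speed limit or range.

ROBOT

A 6-joint arm with a two-finger parallel gripper is mounted at the origin on the work surface. World frame = base frame: x ahead of the robot, y to its left, z up, the work surface at z = 0. Lengths are in m, angles in rad, forces in N, time in s.
With the tool pointing down it reaches from about 0.325 to 0.775 m from the base axis. Payload 9.3 kg.
Tool frame: the origin (TCP) lies on the front face of the gripper's body, between the roots of the fingers; the fingertips stand 73 mm ahead of it and the grasp point (between the pads) lies 54 mm ahead of it; z points along the fingers, y is the direction in which the jaws open and shut (so a half turn about z gives the same grasp; the last joint's range is limited). The gripper opens to 85 mm and grips with 20 to 120 N. Pads are 22 mm wide; open, the fingers measure 114 mm over their backs; the gripper's body (76 mm by 85 mm) begins 54 mm behind the grasp point. The pads swing forward as they close: fully open they stand 13 mm farther back than shut.
Start: joints at [1.186, 0.259, 0.021, 1.334, 0, 1.418], TCP at [0.126, 0.535, 0.304] pointing down, gripper open.
Joint ranges: [-3.04, 3.04], [-0.91, 1.82], [-1.04, 1.36], [-1.92, 1.95], [-1.52, 1.45], [-3.14, 3.14]. Speed limits (rad/s): [2.22, 2.22, 2.79, 3.14, 3.14, 3.14].

INTERFACE

Orientations are given as a unit quaternion [w, x, y, z].
In Python, from station import status, viewer, job gives the robot as it stands.
- The arm moves only by the tool move_arm, never from a script. Its argument "plan" is a list of rows, each an object of numbers: "jaw": the closure in counts, from 0 (fully open) to 255 (shut); "dx", "dy", "dz": the shift along the tool's x, y, z in mm; "ax", "ay", "az": the turn, a rotation vector about the tool's x, y, z in rad. In form: [{"jaw": .., "dx": .., "dy": .., "dz": .., "ax": .., "ay": .., "az": ..}, ...]. A call has 1 to 12 rows; each row shifts and turns the pose as measured when the row begins, along the tool's axes as they then stand; what a row does not reach is not made up. A row lasts 1/10 s, in which the tool goes at most 50 mm and 8.59 degrees, less where a joint would pass 70% of its speed; a pose out of reach is approached as far as the arm can. A call is refused whole if a number of a shift passes 50 or a number of a turn 0.15, either way. A call with a gripper value outside its range is refused whole. The fingers move at their own pace and stop on an object; "force" is the grip in N (left out, the last holds). Time passes only in rows, so rows that do not move let the fingers close. It gives the time, the measured TCP pose, the force and the opening at its end, in the units of the state.
- status.sense(): the state, without advancing time (a new reading comes with each control period).
- viewer.grab_frame(name): name is "scene" or "top" or "wrist"; returns a dict with "img" (384x512x3 uint8, red, green, blue), "mtx" (3x3 intrinsics, pixels), "rvec" (rotation vector, rad) and "tvec" (3), from world to camera coordinates, as OpenCV has them; the wrist camera has in their place "mount" (4x4, takes a point from camera to tool coordinates, whose origin is the TCP and whose axes are the flange's). Camera axes: x right, y down, z forward; pixel columns grow to the right and rows downward; lengths in m; the calibration is good to about 2 mm. A picture is of the moment at which its call begins: read the wrist's pose just before it. There is no depth.
- job.hand_in(): hands the job in, once; it reports no verdict.
The state is a dict: "time": time; "joint_positions": joint angles; "joint_vel": joint speeds; "tau": joint torques, N m; "position": TCP position; "eef_rot": TCP orientation; "wrist_force": force on the tool from outside, world axes, zero at the start; "moment": the same for the moment, N m; "opening": finger opening in m.
Only numpy, scipy, OpenCV 4.12 (cv2) and the standard library are available. Lean on these libraries where they do the work, as an engineer would, in place of code of your own. Each camera call takes 0.05 s, during which the arm holds its last target.

## Working session

There is one attempt and no reset: what is moved stays moved. The work goes in short steps, Python scripts to look and compute and a tool call to move; the robot and the scene stay as the last step left them, time stands still between calls to the robot, and variables do not carry over. Pictures are saved under pics/ and viewed, and the job is handed in when it is done.

Besides the shell and the picture viewer there is one more tool, called after ">>>" by a JSON object that holds its "method" and its "body", one argument or row to a line. move_arm: Moves the arm, as the interface text tells. Its arguments: {"type":"object","properties":{"plan":{"type":"array","items":{"type":"object","properties":{"jaw":{"type":"number"},"dx":{"type":"number"},"dy":{"type":"number"},"dz":{"type":"number"},"ax":{"type":"number"},"ay":{"type":"number"},"az":{"type":"number"}}}},"force":{"type":"number"}},"required":["plan"]}

```bash
ls; mkdir -p pics; python3 - <<'E'
from station import status, viewer
import cv2,pickle
s=status.sense();print(s)
d={}
for n in("scene","top"):
    f=viewer.grab_frame(n);d[n]=f
    cv2.imwrite(f"pics/{n}0.png",cv2.cvtColor(f["img"],cv2.COLOR_RGB2BGR))
    print(n,f["mtx"],f.get("rvec"),f.get("tvec"))
pickle.dump(d,open("f0.pkl","wb"))
E
```

```text
pics
{'time': 0.0, 'joint_positions': array([ 1.18639513e+00,  2.59160937e-01,  2.07723684e-02,  1.33373230e+00,
       -1.05973240e-05,  1.41822159e+00]), 'joint_vel': array([ 8.05443025e-05,  2.27396939e-04,  7.39068120e-04,  9.69948896e-04,
        1.44810931e-04, -7.54432187e-04]), 'tau': array([-2.17586632e-03, -5.55645096e+01,  3.44530678e+01,  1.38491235e-02,
       -3.11249860e-04, -1.96179542e-05]), 'position': array([0.12628426, 0.5351037 , 0.30328728]), 'eef_rot': array([-1.70574304e-04,  1.15653806e-01,  9.93289363e-01, -6.39949238e-04]), 'wrist_force': array([ 0.0161477 , -0.28625526,  0.33201224]), 'moment': array([ 0.00964753,  0.00094383, -0.04410056]), 'opening': 0.08541473737142528}
scene [[420.67280285   0.         257.57062983]
 [  0.         420.67280285 182.64376825]
 [  0.           0.           1.        ]] [ 2.19488015  0.64930153 -0.31516975] [-0.48469635 -0.15011963  1.22519694]
top [[434.45022268   0.         256.58535093]
 [  0.         434.45022268 191.03982502]
 [  0.           0.           1.        ]] [ 2.15208478 -2.10719326  0.21380431] [-0.00184379  0.55605771  0.91082847]
```

View pics/scene0.png

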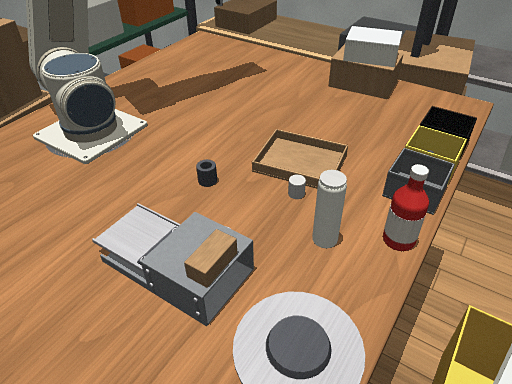

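View pics/top0.png

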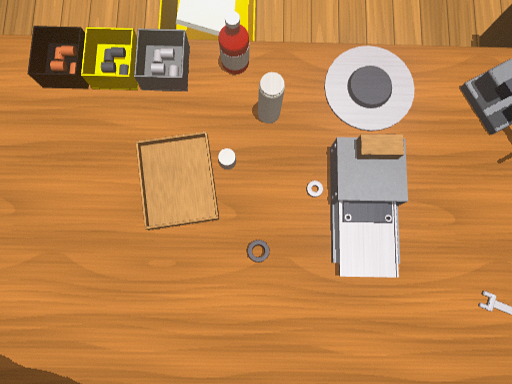

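```bash
cat > h.py <<'E'
import numpy as np,cv2,pickle
from scipy.spatial.transform import Rotation as R
def proj(f,P):
    return cv2.projectPoints(np.array(P,float).reshape(-1,3),f["rvec"],f["tvec"],f["mtx"],None)[0][:,0]
def cast(K,Rwc,C,uv,z):
    # Rwc: camera->world
    uv=np.array(uv,float).reshape(-1,2)
    d=np.c_[(uv-[K[0,2],K[1,2]])/[K[0,0],K[1,1]],np.ones(len(uv))]@Rwc.T
    return C+d*((z-C[2])/d[:,2])[:,None]
def castf(f,uv,z):
    M=cv2.Rodrigues(np.array(f["rvec"]))[0]
    return cast(f["mtx"],M.T,-M.T@f["tvec"],uv,z)
E
python3 - <<'E'
from h import *
d=pickle.load(open("f0.pkl","rb"))
for n in d:
    print(n,proj(d[n],[[0,0,0],[.5,0,0],[.5,.3,0],[.5,-.3,0],[.126,.535,.304]]).round(0).tolist())
im=cv2.cvtColor(d["top"]["img"],cv2.COLOR_RGB2BGR)
cv2.imwrite("pics/topA.png",cv2.resize(im[120:290,300:430],None,fx=4.4,fy=3.5*4.4/4.4,interpolation=cv2.INTER_CUBIC))
cv2.imwrite("pics/topA.png",cv2.resize(im[125:285,310:420],None,fx=3.7,fy=3.7,interpolation=cv2.INTER_CUBIC))
cv2.imwrite("pics/topB.png",cv2.resize(im[120:240,125:245],None,fx=4,fy=4,interpolation=cv2.INTER_CUBIC))
E
```

```text
scene [[91.0, 131.0], [230.0, 192.0], [292.0, 134.0], [139.0, 278.0], [229.0, -18.0]]
top [[256.0, 456.0], [260.0, 219.0], [130.0, 216.0], [389.0, 222.0], [-109.0, 442.0]]
```

View pics/topA.png

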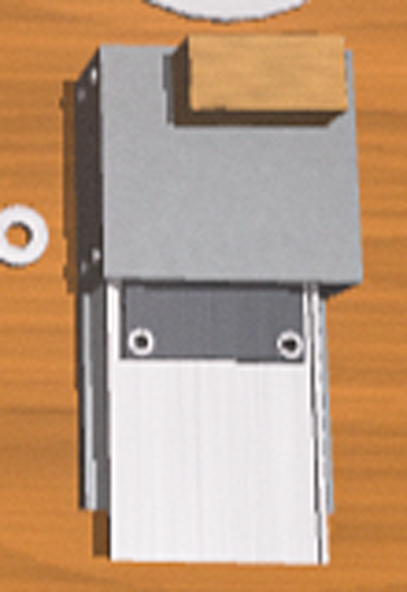

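View pics/topB.png

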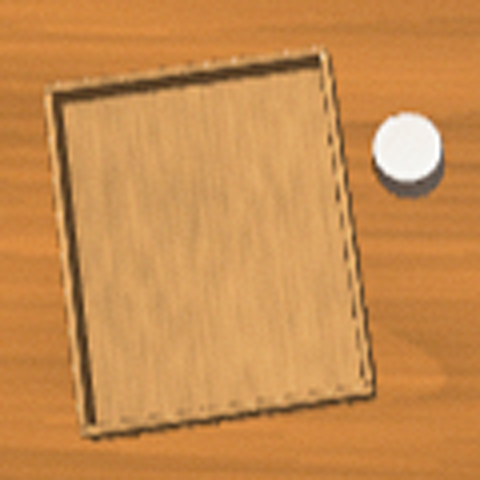

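```bash
python3 - <<'E'
from h import *
d=pickle.load(open("f0.pkl","rb"));f=d["top"]
A=lambda p:(np.array(p)+.5)/3.7-.5+[310,125]
B=lambda p:(np.array(p)+.5)/4-.5+[125,120]
for n,p,z in(("hoodlip",[[103,281],[362,281]],.086),("hoodrear",[[104,45]],.086),("tongue tip",[[111,560],[328,563]],.036),("platefront",[[122,357],[303,361]],.042)):
    w=castf(f,A(p),z);print(n,w.round(4).tolist(),w.mean(0).round(4), np.linalg.norm(w[-1]-w[0]))
    if len(w)>1: print(' dir',np.arctan2(*(w[0]-w[1])[[1,0]])-np.pi/2)
w=castf(f,B([[45,90],[325,48],[375,393],[88,437]]),.032);print(w.round(4),w.mean(0))
for i in range(4):
    e=w[(i+1)%4]-w[i];print(np.linalg.norm(e),np.arctan2(e[1],e[0]))
M=cv2.Rodrigues(f["rvec"])[0];print(-M.T@f["tvec"])
E
```

```text
hoodlip [[0.5327, -0.1627, 0.086], [0.5361, -0.3129, 0.086]] [ 0.5344 -0.2378  0.086 ] 0.15021432329370002
 dir 0.02220670007583614
hoodrear [[0.6747, -0.1654, 0.086]] [ 0.6747 -0.1654  0.086 ] 0.0
tongue tip [[0.3747, -0.175, 0.036], [0.3754, -0.3034, 0.036]] [ 0.3751 -0.2392  0.036 ] 0.12840510457639331
 dir 0.005985752215640794
platefront [[0.4943, -0.1823, 0.042], [0.4942, -0.2912, 0.042]] [ 0.4943 -0.2368  0.042 ] 0.10890424388017074
 dir -0.0006856068640113122
[[0.668  0.2897 0.032 ]
 [0.6972 0.1299 0.032 ]
 [0.4968 0.0938 0.032 ]
 [0.4689 0.2518 0.032 ]] [0.58274294 0.19129924 0.032     ]
0.16239234871116703 -1.389891271277779
0.20364604292855057 -2.9630985676259605
0.16045083319200304 1.7459039486178893
0.20272046209242336 0.1880737468541094
[0.37733297 0.0211074  0.99799118]
```

>>> {"method": "move_arm", "body": {
  "plan": [
    {"jaw": 255, "dx": -38, "dy": -31, "az": -0.116},
    {"jaw": 255, "dx": -34, "dy": -35, "az": -0.116},
    {"jaw": 255, "dx": -30, "dy": -40},
    {"jaw": 255, "dx": -30, "dy": -40},
    {"jaw": 255, "dx": -30, "dy": -40},
    {"jaw": 255, "dx": -30, "dy": -40},
    {"jaw": 255, "dx": -30, "dy": -40},
    {"jaw": 255, "dx": -30, "dy": -40},
    {"jaw": 255, "dx": -30, "dy": -40},
    {"jaw": 255, "dx": -30, "dy": -40}
  ],
  "force": 60
}}

```text
invalid input at $.plan[0]: expected keys jaw, dx, dy, dz, ax, ay, az
```

>>> {"method": "move_arm", "body": {
  "plan": [
    {"jaw": 255, "dx": -38, "dy": -31, "dz": 0, "ax": 0, "ay": 0, "az": -0.116},
    {"jaw": 255, "dx": -34, "dy": -35, "dz": 0, "ax": 0, "ay": 0, "az": -0.116},
    {"jaw": 255, "dx": -30, "dy": -40, "dz": 0, "ax": 0, "ay": 0, "az": 0},
    {"jaw": 255, "dx": -30, "dy": -40, "dz": 0, "ax": 0, "ay": 0, "az": 0},
    {"jaw": 255, "dx": -30, "dy": -40, "dz": 0, "ax": 0, "ay": 0, "az": 0},
    {"jaw": 255, "dx": -30, "dy": -40, "dz": 0, "ax": 0, "ay": 0, "az": 0},
    {"jaw": 255, "dx": -30, "dy": -40, "dz": 0, "ax": 0, "ay": 0, "az": 0},
    {"jaw": 255, "dx": -30, "dy": -40, "dz": 0, "ax": 0, "ay": 0, "az": 0},
    {"jaw": 255, "dx": -30, "dy": -40, "dz": 0, "ax": 0, "ay": 0, "az": 0},
    {"jaw": 255, "dx": -30, "dy": -40, "dz": 0, "ax": 0, "ay": 0, "az": 0}
  ],
  "force": 60
}}

```text
time: 1.1
position: [0.4275, 0.1393, 0.3005]
eef_rot: [-0.001, -0.01, 1.0, -0.002]
wrist_force: [1.5, 0.2, -0.9]
opening: 0.0
```

>>> {"method": "move_arm", "body": {
  "plan": [
    {"jaw": 255, "dx": -4, "dy": -47, "dz": 0, "ax": 0, "ay": 0, "az": 0.02},
    {"jaw": 255, "dx": -4, "dy": -47, "dz": 0, "ax": 0, "ay": 0, "az": 0},
    {"jaw": 255, "dx": -4, "dy": -47, "dz": 0, "ax": 0, "ay": 0, "az": 0},
    {"jaw": 255, "dx": -4, "dy": -47, "dz": 0, "ax": 0, "ay": 0, "az": 0},
    {"jaw": 255, "dx": -4, "dy": -47, "dz": 0, "ax": 0, "ay": 0, "az": 0},
    {"jaw": 255, "dx": -4, "dy": -47, "dz": 0, "ax": 0, "ay": 0, "az": 0},
    {"jaw": 255, "dx": -4, "dy": -47, "dz": 0, "ax": 0, "ay": 0, "az": 0},
    {"jaw": 255, "dx": -4, "dy": -45, "dz": 0, "ax": 0, "ay": 0, "az": 0},
    {"jaw": 255, "dx": 0, "dy": 0, "dz": 0, "ax": 0, "ay": 0, "az": 0}
  ]
}}

```text
time: 2.0
position: [0.4608, -0.2557, 0.2982]
eef_rot: [-0.003, 0.003, 1.0, -0.001]
wrist_force: [-0.1, 0.3, 0.8]
opening: -0.0002
```

```bash
python3 - <<'E'
from station import status, viewer
import cv2,pickle
s=status.sense();f=viewer.grab_frame("wrist")
print(s["position"],s["eef_rot"],s["wrist_force"],s["joint_positions"],f["mount"])
pickle.dump((s,f),open("w1.pkl","wb"))
cv2.imwrite("pics/w1.png",cv2.cvtColor(f["img"],cv2.COLOR_RGB2BGR))
E
```

```text
[ 0.46078343 -0.25567318  0.2981605 ] [-0.00292217  0.00327874  0.99998967 -0.00116958] [-0.13439724  0.3017436   0.82019771] [-0.66357122  0.22304    -0.04122531  1.30971227 -0.00543211 -0.65700507] [[ 1.86487156e-04 -9.50472740e-01 -3.10807877e-01  8.07804268e-02]
 [ 9.99999874e-01  3.22032986e-04 -3.84792183e-04 -3.46354129e-05]
 [ 4.65824869e-04 -3.10807766e-01  9.50472680e-01 -7.00910249e-02]
 [ 0.00000000e+00  0.00000000e+00  0.00000000e+00  1.00000000e+00]]
```

View pics/w1.png

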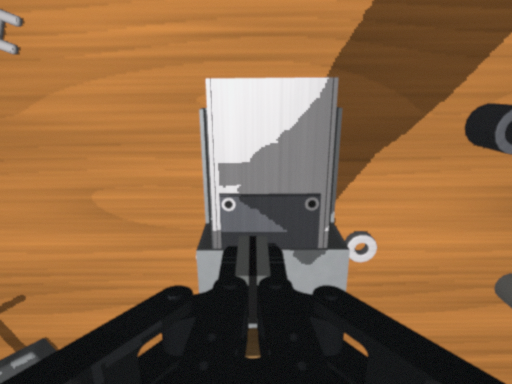

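```bash
cat >> h.py <<'E'
def castw(s,f,uv,z):
    q=s["eef_rot"];Rt=R.from_quat([q[1],q[2],q[3],q[0]]).as_matrix()
    m=np.array(f["mount"]);return cast(f["mtx"],Rt@m[:3,:3],s["position"]+Rt@m[:3,3],uv,z)
E
python3 - <<'E'
from h import *
s,f=pickle.load(open("w1.pkl","rb"))
print(castw(s,f,[[219,194],[320,194]],.042),castw(s,f,[[208,78],[338,78]],.036),castw(s,f,[[199,247.5],[348,247.5]],.086))
E
```

```text
[[ 0.49133012 -0.29220049  0.042     ]
 [ 0.49191153 -0.18455987  0.042     ]] [[ 0.37406229 -0.29908552  0.036     ]
 [ 0.37487338 -0.17261129  0.036     ]] [[ 0.53136289 -0.30878078  0.086     ]
 [ 0.53206702 -0.16364828  0.086     ]]
```

>>> {"method": "move_arm", "body": {
  "plan": [
    {"jaw": 255, "dx": -24, "dy": 9, "dz": 40, "ax": -0.002, "ay": -0.006, "az": -0.006},
    {"jaw": 255, "dx": -24, "dy": 9, "dz": 45, "ax": 0, "ay": 0, "az": 0},
    {"jaw": 255, "dx": 0, "dy": 0, "dz": 45, "ax": 0, "ay": 0, "az": 0},
    {"jaw": 255, "dx": 0, "dy": 0, "dz": 25, "ax": 0, "ay": 0, "az": 0},
    {"jaw": 255, "dx": 0, "dy": 0, "dz": 0, "ax": 0, "ay": 0, "az": 0}
  ]
}}

```text
time: 2.55
position: [0.5098, -0.232, 0.1392]
eef_rot: [0.001, -0.0, 1.0, 0.0]
wrist_force: [0.1, -0.0, 0.5]
opening: 0.0
```

>>> {"method": "move_arm", "body": {
  "plan": [
    {"jaw": 255, "dx": 2, "dy": -5, "dz": 18, "ax": 0, "ay": 0, "az": 0},
    {"jaw": 255, "dx": 0, "dy": 0, "dz": 3, "ax": 0, "ay": 0, "az": 0},
    {"jaw": 255, "dx": 0, "dy": 0, "dz": 0, "ax": 0, "ay": 0, "az": 0}
  ]
}}

```text
time: 2.85
position: [0.5086, -0.2351, 0.121]
eef_rot: [0.002, -0.002, 1.0, 0.0]
wrist_force: [-0.2, -0.4, 0.4]
opening: 0.0
```

```bash
python3 - <<'E'
from station import status, viewer
import cv2,pickle
s=status.sense();f=viewer.grab_frame("wrist")
print(s["position"],s["eef_rot"],s["wrist_force"])
pickle.dump((s,f),open("w2.pkl","wb"))
cv2.imwrite("pics/w2.png",cv2.cvtColor(f["img"],cv2.COLOR_RGB2BGR))
E
```

```text
[ 0.50855125 -0.23509422  0.12097273] [ 1.57424161e-03 -1.69560478e-03  9.99997323e-01  2.22324366e-05] [-0.21330722 -0.36001807  0.37512092]
```

View pics/w2.png

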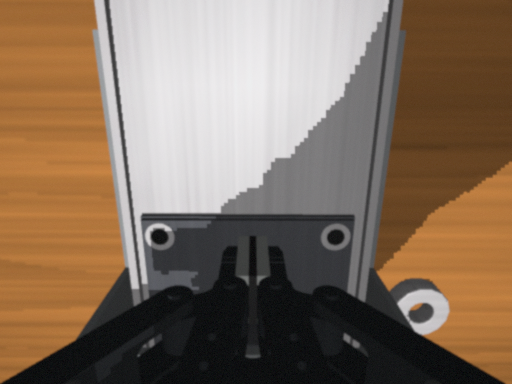

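The picture shows the closed fingertips (≈253,240) hovering centrally over the plate, behind its front edge (row ≈215, columns 143–354). I'll press in small steps.

>>> {"method": "move_arm", "body": {
  "plan": [
    {"jaw": 255, "dx": 0, "dy": 0, "dz": 3, "ax": 0, "ay": 0, "az": 0},
    {"jaw": 255, "dx": 0, "dy": 0, "dz": 2, "ax": 0, "ay": 0, "az": 0},
    {"jaw": 255, "dx": 0, "dy": 0, "dz": 0, "ax": 0, "ay": 0, "az": 0}
  ]
}}

```text
time: 3.2
position: [0.5097, -0.2354, 0.1192]
eef_rot: [0.004, -0.002, 1.0, -0.001]
wrist_force: [-0.1, 0.6, -0.1]
opening: 0.0
```

>>> {"method": "move_arm", "body": {
  "plan": [
    {"jaw": 255, "dx": 1, "dy": 0, "dz": 3, "ax": 0, "ay": 0.008, "az": 0.003},
    {"jaw": 255, "dx": 0, "dy": 0, "dz": 3, "ax": 0, "ay": 0, "az": 0}
  ]
}}

```text
time: 3.4
position: [0.5089, -0.2356, 0.1138]
eef_rot: [0.0, -0.0, 1.0, -0.002]
wrist_force: [-1.0, 0.2, 0.4]
opening: -0.0
```

>>> {"method": "move_arm", "body": {
  "plan": [
    {"jaw": 255, "dx": 0, "dy": 0, "dz": 2, "ax": 0, "ay": 0, "az": 0}
  ]
}}

```text
time: 3.5
position: [0.5089, -0.2356, 0.112]
eef_rot: [0.0, -0.0, 1.0, -0.002]
wrist_force: [-3.8, 2.0, 13.9]
opening: 0.0004
```

>>> {"method": "move_arm", "body": {
  "plan": [
    {"jaw": 255, "dx": 6, "dy": 0, "dz": 0.5, "ax": 0, "ay": 0, "az": 0}
  ]
}}

```text
time: 3.6
position: [0.5046, -0.2362, 0.1123]
eef_rot: [0.002, -0.0, 1.0, -0.003]
wrist_force: [5.0, 0.3, 7.5]
opening: 0.0
```

>>> {"method": "move_arm", "body": {
  "plan": [
    {"jaw": 255, "dx": 0, "dy": 0, "dz": 1.5, "ax": 0, "ay": 0.002, "az": 0.003}
  ]
}}

```text
time: 3.7
position: [0.5042, -0.2362, 0.1115]
eef_rot: [0.001, 0.001, 1.0, -0.003]
wrist_force: [-8.1, 2.7, 13.4]
opening: -0.0005
```

>>> {"method": "move_arm", "body": {
  "plan": [
    {"jaw": 255, "dx": 6, "dy": 0, "dz": 1.5, "ax": 0, "ay": 0, "az": 0}
  ]
}}

```text
time: 3.8
position: [0.5002, -0.2369, 0.1114]
eef_rot: [0.004, 0.001, 1.0, -0.004]
wrist_force: [6.1, 1.1, 11.8]
opening: 0.0001
```

>>> {"method": "move_arm", "body": {
  "plan": [
    {"jaw": 255, "dx": 6, "dy": 0, "dz": 1.8, "ax": 0, "ay": 0.006, "az": 0.003},
    {"jaw": 255, "dx": 6, "dy": 0, "dz": 1.6, "ax": 0, "ay": 0.003, "az": 0}
  ]
}}

```text
time: 4.0
position: [0.4921, -0.2384, 0.1111]
eef_rot: [0.005, 0.002, 1.0, -0.006]
wrist_force: [4.7, 0.9, 10.2]
opening: 0.0001
```

```bash
cat > look.py <<'E'
import sys
from station import status, viewer
import cv2,pickle
n=sys.argv[1];c=sys.argv[2] if len(sys.argv)>2 else "wrist"
s=status.sense();f=viewer.grab_frame(c)
print(s["time"],s["position"].round(4),s["eef_rot"].round(4),s["wrist_force"].round(1),s["opening"])
pickle.dump((s,f),open(n+".pkl","wb"))
cv2.imwrite(f"pics/{n}.png",cv2.cvtColor(f["img"],cv2.COLOR_RGB2BGR))
E
python3 look.py w3
```

```text
4.0 [ 0.4921 -0.2384  0.1111] [ 0.005   0.0022  1.     -0.0056] [ 4.7  0.9 10.2] 5.658563427303714e-05
```

View pics/w3.png

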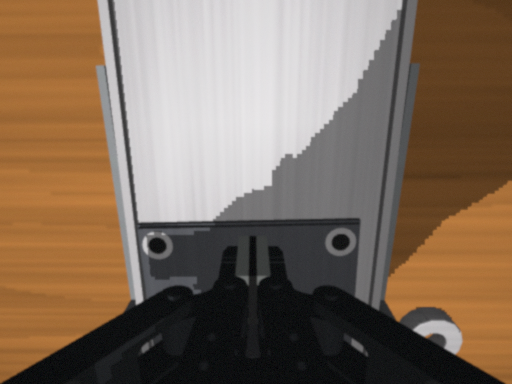

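The plate follows the fingers: its front edge is now at row ≈222, columns 138–360. I'll continue, correcting a slight drift in tilt.

>>> {"method": "move_arm", "body": {
  "plan": [
    {"jaw": 255, "dx": 6, "dy": 1, "dz": 2, "ax": -0.008, "ay": 0.008, "az": -0.004},
    {"jaw": 255, "dx": 6, "dy": 0.5, "dz": 2, "ax": -0.004, "ay": 0.005, "az": 0}
  ]
}}

```text
time: 4.25
position: [0.4838, -0.2389, 0.1103]
eef_rot: [0.004, -0.0, 1.0, -0.002]
wrist_force: [4.2, 0.0, 10.9]
opening: -0.0003
```

>>> {"method": "move_arm", "body": {
  "plan": [
    {"jaw": 255, "dx": 9, "dy": 1, "dz": 2.3, "ax": -0.003, "ay": 0.008, "az": 0},
    {"jaw": 255, "dx": 9, "dy": 0.5, "dz": 2.3, "ax": -0.003, "ay": 0.005, "az": 0}
  ]
}}

```text
time: 4.45
position: [0.4702, -0.2396, 0.109]
eef_rot: [0.004, -0.001, 1.0, -0.002]
wrist_force: [6.2, 0.2, 12.1]
opening: -0.0002
```

>>> {"method": "move_arm", "body": {
  "plan": [
    {"jaw": 255, "dx": 9, "dy": 1.5, "dz": 2.5, "ax": -0.004, "ay": 0.008, "az": 0},
    {"jaw": 255, "dx": 9, "dy": 1, "dz": 2.5, "ax": -0.003, "ay": 0.006, "az": 0},
    {"jaw": 255, "dx": 9, "dy": 0.5, "dz": 2.6, "ax": -0.003, "ay": 0.006, "az": 0}
  ]
}}

```text
time: 4.75
position: [0.4495, -0.2399, 0.1065]
eef_rot: [0.003, -0.001, 1.0, -0.001]
wrist_force: [7.6, 4.1, 12.3]
opening: 0.0001
```

```bash
python3 look.py w4
```

```text
4.75 [ 0.4495 -0.2399  0.1065] [ 3.3e-03 -1.2e-03  1.0e+00 -9.0e-04] [ 7.6  4.1 12.3] 8.024794361440202e-05
```

View pics/w4.png

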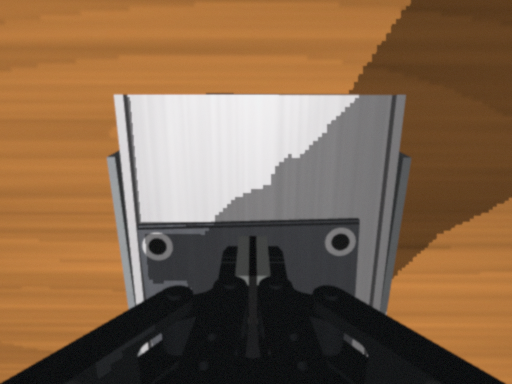

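>>> {"method": "move_arm", "body": {
  "plan": [
    {"jaw": 255, "dx": 9, "dy": 0, "dz": 2.8, "ax": -0.002, "ay": 0.007, "az": 0},
    {"jaw": 255, "dx": 9, "dy": 0, "dz": 2.8, "ax": -0.002, "ay": 0.006, "az": 0},
    {"jaw": 255, "dx": 9, "dy": 0, "dz": 2.9, "ax": -0.002, "ay": 0.006, "az": 0}
  ]
}}

```text
time: 5.1
position: [0.4289, -0.2408, 0.1027]
eef_rot: [0.004, -0.003, 1.0, 0.001]
wrist_force: [9.8, 7.5, 15.7]
opening: -0.0
```

>>> {"method": "move_arm", "body": {
  "plan": [
    {"jaw": 255, "dx": 9, "dy": 1.5, "dz": 2.7, "ax": -0.003, "ay": 0.008, "az": 0.004},
    {"jaw": 255, "dx": 9, "dy": 1, "dz": 2.7, "ax": -0.002, "ay": 0.006, "az": 0.003}
  ]
}}

```text
time: 5.3
position: [0.4155, -0.2403, 0.1008]
eef_rot: [0.004, -0.0, 1.0, 0.001]
wrist_force: [6.9, 1.2, 14.5]
opening: -0.0002
```

```bash
python3 look.py t5 top; python3 - <<'E'
import cv2
im=cv2.imread("pics/t5.png")
cv2.imwrite("pics/t5c.png",cv2.resize(im[125:295,310:420],None,fx=3.5,fy=3.5,interpolation=cv2.INTER_CUBIC))
E
```

```text
5.3 [ 0.4155 -0.2403  0.1008] [ 4.0e-03 -2.0e-04  1.0e+00  1.3e-03] [ 6.9  1.2 14.5] -0.00016725019097676877
```

View pics/t5c.png

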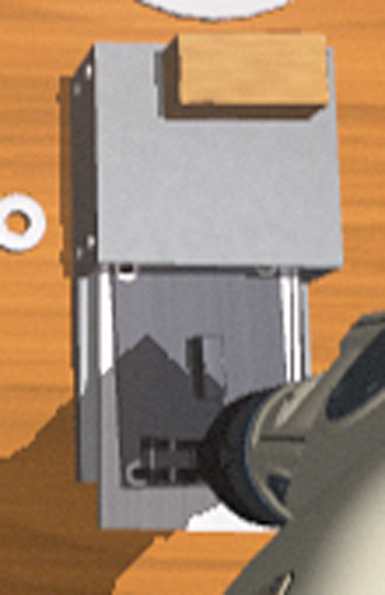

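The rib stands clear in front of the hood (crop ≈(205,365), lip at row ≈268). I'll release the press gently, rise and look.

>>> {"method": "move_arm", "body": {
  "plan": [
    {"jaw": 255, "dx": 0, "dy": 0, "dz": -3, "ax": 0, "ay": 0, "az": 0},
    {"jaw": 255, "dx": 0, "dy": 0, "dz": -5, "ax": 0, "ay": 0, "az": 0},
    {"jaw": 255, "dx": 0, "dy": 0, "dz": -10, "ax": -0.002, "ay": 0.008, "az": 0},
    {"jaw": 255, "dx": 0, "dy": 0, "dz": -40, "ax": 0, "ay": 0, "az": 0},
    {"jaw": 0, "dx": -10, "dy": 0, "dz": -45, "ax": 0, "ay": 0, "az": 0},
    {"jaw": 0, "dx": -15, "dy": 0, "dz": -45, "ax": 0, "ay": 0, "az": 0},
    {"jaw": 0, "dx": -10, "dy": 0, "dz": -40, "ax": 0, "ay": 0, "az": 0},
    {"jaw": 0, "dx": 0, "dy": 0, "dz": 0, "ax": 0, "ay": 0, "az": 0},
    {"jaw": 0, "dx": 0, "dy": 0, "dz": 0, "ax": 0, "ay": 0, "az": 0}
  ]
}}

```text
time: 6.25
position: [0.4496, -0.2406, 0.2956]
eef_rot: [-0.001, 0.001, 1.0, 0.003]
wrist_force: [0.4, 0.4, -1.5]
opening: 0.072
```

```bash
python3 look.py w6
```

```text
6.25 [ 0.4496 -0.2406  0.2956] [-1.1e-03  6.0e-04  1.0e+00  3.2e-03] [ 0.4  0.4 -1.5] 0.0720168994465558
```

View pics/w6.png

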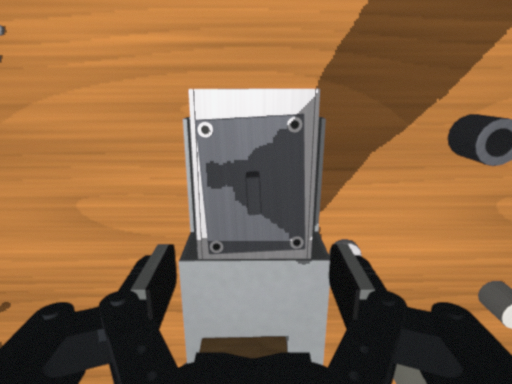

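```bash
python3 - <<'E'
import cv2
im=cv2.imread("pics/w6.png")
im=cv2.convertScaleAbs(im,alpha=1.6,beta=20)
cv2.imwrite("pics/w6c.png",cv2.resize(im[80:270,180:335],None,fx=3.1,fy=3.1,interpolation=cv2.INTER_CUBIC))
E
```

```text
(no output)
```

View pics/w6c.png

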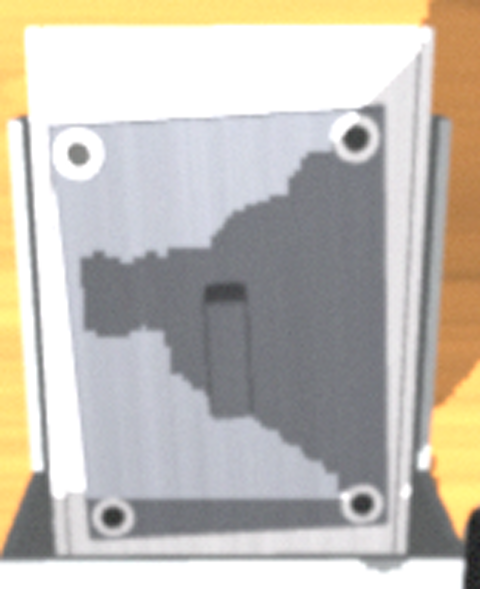

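```bash
python3 - <<'E'
from h import *
s,f=pickle.load(open("w6.pkl","rb"))
C=lambda p:(np.array(p)+.5)/3.1-.5+[180,80]
w=castw(s,f,C([[50,128],[383,106],[387,523],[90,540]]),.042);print(w.round(4),w.mean(0))
for i in range(4):
    e=w[(i+1)%4]-w[i];print(np.linalg.norm(e).round(4),np.arctan2(e[1],e[0]).round(3))
r=castw(s,f,C([[205,302],[247,300],[252,414],[212,417]]),.068);print(r.round(4),r.mean(0))
for i in range(4):
    e=r[(i+1)%4]-r[i];print(np.linalg.norm(e).round(4),np.arctan2(e[1],e[0]).round(3))
E
```

```text
[[ 0.4042 -0.2948  0.042 ]
 [ 0.3976 -0.1892  0.042 ]
 [ 0.5451 -0.1808  0.042 ]
 [ 0.5515 -0.2884  0.042 ]] [ 0.47461174 -0.23827975  0.042     ]
0.1057 1.634
0.1477 0.057
0.1078 -1.511
0.1474 -3.098
[[ 0.4544 -0.2456  0.068 ]
 [ 0.4538 -0.2326  0.068 ]
 [ 0.4917 -0.2308  0.068 ]
 [ 0.4927 -0.2436  0.068 ]] [ 0.4731434  -0.23813388  0.068     ]
0.013 1.618
0.038 0.048
0.0129 -1.494
0.0384 -3.09
```

>>> {"method": "move_arm", "body": {
  "plan": [
    {"jaw": 110, "dx": -12, "dy": 1, "dz": 40, "ax": 0.006, "ay": -0.002, "az": -0.028},
    {"jaw": 110, "dx": -12, "dy": 1, "dz": 45, "ax": 0, "ay": 0, "az": -0.028},
    {"jaw": 110, "dx": 0, "dy": 0, "dz": 40, "ax": 0, "ay": 0, "az": 0},
    {"jaw": 110, "dx": 0, "dy": 0, "dz": 15, "ax": 0, "ay": 0, "az": 0},
    {"jaw": 110, "dx": 0, "dy": 0, "dz": 0, "ax": 0, "ay": 0, "az": 0}
  ],
  "force": 80
}}

```text
time: 6.8
position: [0.4713, -0.2368, 0.1465]
eef_rot: [-0.002, -0.028, 1.0, 0.001]
wrist_force: [0.0, -0.0, 1.0]
opening: 0.0486
```

```bash
python3 look.py w7
```

```text
6.8 [ 0.4713 -0.2368  0.1465] [-0.002  -0.0279  0.9996  0.0015] [ 0. -0.  1.] 0.0486060452465079
```

View pics/w7.png

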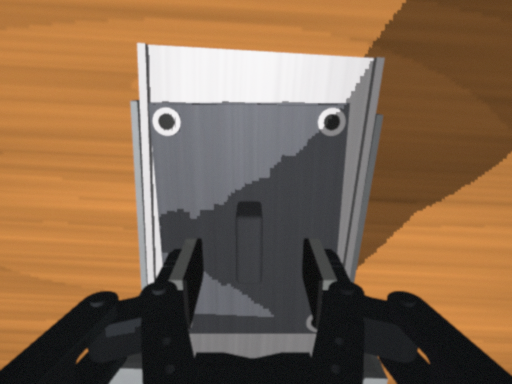

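The rib (columns 237–262) is square and centred between the fingers (200–303). I'll descend.

>>> {"method": "move_arm", "body": {
  "plan": [
    {"jaw": 110, "dx": -2, "dy": -1, "dz": 18, "ax": 0, "ay": -0.004, "az": 0},
    {"jaw": 110, "dx": 0, "dy": 0, "dz": 8, "ax": 0, "ay": 0, "az": 0},
    {"jaw": 110, "dx": 0, "dy": 0, "dz": 3, "ax": 0, "ay": 0, "az": 0}
  ]
}}

```text
time: 7.15
position: [0.4738, -0.2385, 0.1198]
eef_rot: [0.001, -0.027, 1.0, 0.001]
wrist_force: [0.1, -0.3, -1.7]
opening: 0.0485
```

>>> {"method": "move_arm", "body": {
  "plan": [
    {"jaw": 200, "dx": 0, "dy": 0, "dz": 1.5, "ax": 0, "ay": 0, "az": 0},
    {"jaw": 255, "dx": 0, "dy": 0, "dz": 0, "ax": 0, "ay": 0, "az": 0},
    {"jaw": 255, "dx": 0, "dy": 0, "dz": 0, "ax": 0, "ay": 0, "az": 0},
    {"jaw": 255, "dx": 0, "dy": 0, "dz": 0, "ax": 0, "ay": 0, "az": 0}
  ],
  "force": 80
}}

```text
time: 7.55
position: [0.4742, -0.2387, 0.1204]
eef_rot: [0.002, -0.027, 1.0, 0.0]
wrist_force: [0.7, 1.3, -2.8]
opening: 0.0121
```

>>> {"method": "move_arm", "body": {
  "plan": [
    {"jaw": 255, "dx": 0, "dy": 0, "dz": 0, "ax": 0, "ay": 0, "az": 0},
    {"jaw": 255, "dx": 0, "dy": 0, "dz": -4, "ax": 0, "ay": 0, "az": 0},
    {"jaw": 255, "dx": 0, "dy": 0, "dz": -4, "ax": 0, "ay": 0, "az": 0}
  ]
}}

```text
time: 7.85
position: [0.4735, -0.2383, 0.1281]
eef_rot: [0.001, -0.027, 1.0, 0.001]
wrist_force: [0.0, 0.6, -5.7]
opening: 0.0121
```

```bash
python3 look.py w8
```

```text
7.85 [ 0.4735 -0.2383  0.1281] [ 1.200e-03 -2.750e-02  9.996e-01  6.000e-04] [ 0.   0.6 -5.7] 0.01213525761690069
```

View pics/w8.png

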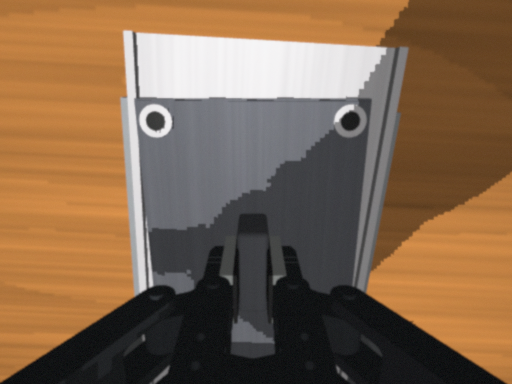

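>>> {"method": "move_arm", "body": {
  "plan": [
    {"jaw": 255, "dx": 0, "dy": 0, "dz": -6, "ax": 0, "ay": 0, "az": 0},
    {"jaw": 255, "dx": 0, "dy": 0, "dz": -4, "ax": 0, "ay": 0, "az": 0},
    {"jaw": 255, "dx": 12, "dy": 0, "dz": 0, "ax": 0, "ay": 0, "az": 0},
    {"jaw": 255, "dx": 14, "dy": 0, "dz": 0, "ax": 0, "ay": 0, "az": 0},
    {"jaw": 255, "dx": 14, "dy": 0, "dz": 0, "ax": 0, "ay": 0, "az": 0},
    {"jaw": 255, "dx": 8, "dy": 0, "dz": -5, "ax": 0, "ay": 0, "az": 0}
  ]
}}

```text
time: 8.5
position: [0.4219, -0.2407, 0.144]
eef_rot: [0.001, -0.028, 1.0, 0.001]
wrist_force: [-0.4, -0.3, -6.3]
opening: 0.0118
```

```bash
python3 look.py t9 scene
```

```text
8.5 [ 0.4219 -0.2407  0.144 ] [ 6.000e-04 -2.800e-02  9.996e-01  8.000e-04] [-0.4 -0.3 -6.3] 0.011847132169775896
```

View pics/t9.png

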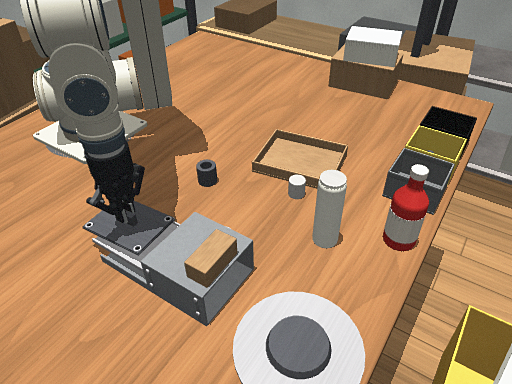

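>>> {"method": "move_arm", "body": {
  "plan": [
    {"jaw": 255, "dx": 0, "dy": 0, "dz": -20, "ax": 0, "ay": 0, "az": 0},
    {"jaw": 255, "dx": 0, "dy": 0, "dz": -35, "ax": 0, "ay": 0, "az": 0},
    {"jaw": 255, "dx": -6, "dy": 15, "dz": -35, "ax": 0, "ay": 0, "az": 0},
    {"jaw": 255, "dx": -12, "dy": 25, "dz": -10, "ax": 0, "ay": 0, "az": -0.03},
    {"jaw": 255, "dx": -18, "dy": 32, "dz": 0, "ax": 0, "ay": 0, "az": -0.04},
    {"jaw": 255, "dx": -20, "dy": 34, "dz": 0, "ax": 0, "ay": 0, "az": -0.04},
    {"jaw": 255, "dx": -20, "dy": 34, "dz": 0, "ax": 0, "ay": 0, "az": 0},
    {"jaw": 255, "dx": -20, "dy": 34, "dz": 0, "ax": 0, "ay": 0, "az": 0},
    {"jaw": 255, "dx": -20, "dy": 34, "dz": 0, "ax": 0, "ay": 0, "az": 0},
    {"jaw": 255, "dx": -20, "dy": 34, "dz": 0, "ax": 0, "ay": 0, "az": 0},
    {"jaw": 255, "dx": -20, "dy": 34, "dz": 0, "ax": 0, "ay": 0, "az": 0}
  ]
}}

```text
time: 9.65
position: [0.5386, 0.0577, 0.2547]
eef_rot: [0.005, -0.077, 0.997, -0.001]
wrist_force: [0.9, -0.6, -5.7]
opening: 0.0123
```

>>> {"method": "move_arm", "body": {
  "plan": [
    {"jaw": 255, "dx": -18, "dy": 32, "dz": 0, "ax": 0, "ay": 0.008, "az": -0.02},
    {"jaw": 255, "dx": -17, "dy": 30, "dz": 0, "ax": 0, "ay": 0, "az": 0},
    {"jaw": 255, "dx": -15, "dy": 25, "dz": 0, "ax": 0, "ay": 0, "az": 0},
    {"jaw": 255, "dx": -8, "dy": 14, "dz": 5, "ax": 0, "ay": 0, "az": 0},
    {"jaw": 255, "dx": 0, "dy": 0, "dz": 5, "ax": 0, "ay": 0, "az": 0},
    {"jaw": 255, "dx": 0, "dy": 0, "dz": 0, "ax": 0, "ay": 0, "az": 0}
  ]
}}

```text
time: 10.25
position: [0.5797, 0.1749, 0.244]
eef_rot: [0.001, -0.09, 0.996, -0.001]
wrist_force: [-0.8, -0.4, -5.1]
opening: 0.0121
```

```bash
python3 look.py w10; python3 look.py t10 top;python3 look.py s10 scene
```

```text
10.25 [0.5797 0.1749 0.244 ] [ 8.00e-04 -8.98e-02  9.96e-01 -1.20e-03] [-0.8 -0.4 -5.1] 0.012122580246888627
10.3 [0.5797 0.1746 0.2444] [ 9.00e-04 -8.96e-02  9.96e-01 -1.10e-03] [-0.3  0.3 -6. ] 0.011958085480723505
10.35 [0.5798 0.1743 0.2449] [ 0.0013 -0.0893  0.996  -0.0011] [ 0.6 -0.6 -5.5] 0.011979114635555906
```

View pics/w10.png

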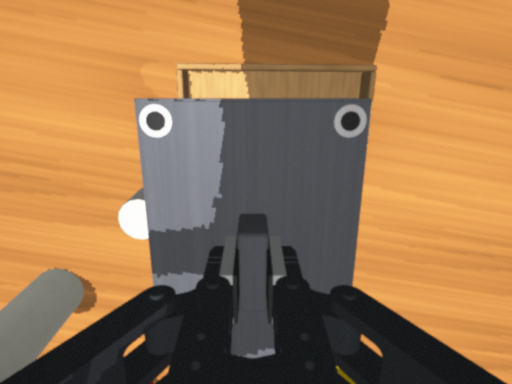

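View pics/t10.png

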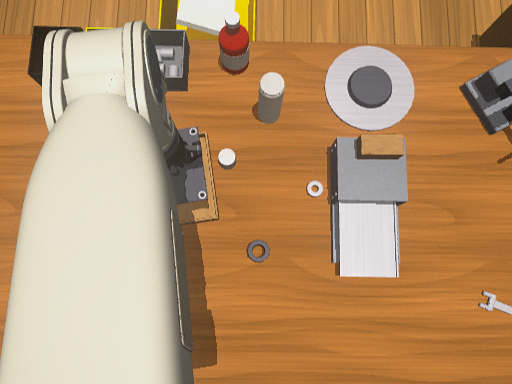

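View pics/s10.png

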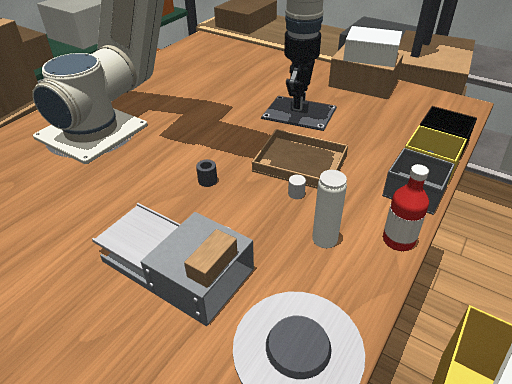

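```bash
python3 - <<'E'
from h import *
s,f=pickle.load(open("w10.pkl","rb"))
w=castw(s,f,[[178,66],[376,66]],.032);print(w, np.linalg.norm(w[1]-w[0]))
e=w[1]-w[0];a=np.arctan2(e[1],e[0])-np.pi/2
c=w.mean(0)+[.1025*np.cos(a),.1025*np.sin(a),0];print("tray",c,a)
zt=s["position"][2]-.084
p=castw(s,f,[[135,100],[371,98]],zt+.006);e=p[1]-p[0];a=np.arctan2(e[1],e[0])-np.pi/2
print(p,np.linalg.norm(e),a,p.mean(0)+[.075*np.cos(a),.075*np.sin(a),0])
E
```

```text
[[0.49886179 0.09794458 0.032     ]
 [0.46996833 0.25681668 0.032     ]] 0.1614780956150534
tray [0.58526088 0.19572107 0.032     ] 0.17989992289541634
[[0.51686742 0.11058669 0.16602626]
 [0.49736643 0.21289186 0.16602626]] 0.10414719288134613 0.18835633258891127 [0.58079043 0.17578261 0.16602626]
```

>>> {"method": "move_arm", "body": {
  "plan": [
    {"jaw": 255, "dx": -4, "dy": 9, "dz": 20, "ax": 0, "ay": 0, "az": 0},
    {"jaw": 255, "dx": -4, "dy": 9, "dz": 30, "ax": 0, "ay": 0, "az": 0},
    {"jaw": 255, "dx": 0, "dy": 0, "dz": 30, "ax": 0, "ay": 0, "az": 0},
    {"jaw": 255, "dx": 0, "dy": 0, "dz": 10, "ax": 0, "ay": 0, "az": 0},
    {"jaw": 255, "dx": 0, "dy": 0, "dz": 0, "ax": 0, "ay": 0, "az": 0}
  ]
}}

```text
time: 10.9
position: [0.5863, 0.1887, 0.1566]
eef_rot: [0.005, -0.086, 0.996, -0.001]
wrist_force: [0.5, -0.1, -5.3]
opening: 0.0121
```

```bash
python3 look.py w11
```

```text
10.9 [0.5863 0.1887 0.1566] [ 0.0047 -0.0857  0.9963 -0.0013] [ 0.5 -0.1 -5.3] 0.012064879709097113
```

View pics/w11.png

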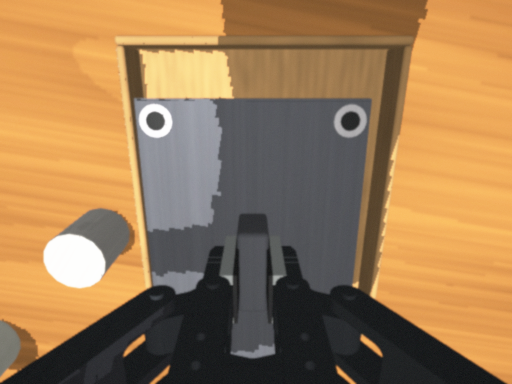

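```bash
python3 - <<'E'
from h import *
s,f=pickle.load(open("w11.pkl","rb"))
w=castw(s,f,[[117,38],[411,38]],.032);print(w, np.linalg.norm(w[1]-w[0]))
e=w[1]-w[0];a=np.arctan2(e[1],e[0])-np.pi/2
c=w.mean(0)+[.1025*np.cos(a),.1025*np.sin(a),0];print("tray",c,a)
E
```

```text
[[0.49770996 0.09774586 0.032     ]
 [0.47030613 0.25611818 0.032     ]] 0.1607257410686065
tray [0.5850072  0.19440832 0.032     ] 0.17133759290020523
```

>>> {"method": "move_arm", "body": {
  "plan": [
    {"jaw": 255, "dx": 1, "dy": 5, "dz": 15, "ax": 0, "ay": 0.008, "az": -0.004},
    {"jaw": 255, "dx": 0, "dy": 1, "dz": 18, "ax": 0, "ay": 0, "az": 0},
    {"jaw": 255, "dx": 0, "dy": 0, "dz": 15, "ax": 0, "ay": 0, "az": 0},
    {"jaw": 255, "dx": 0, "dy": 0, "dz": 5, "ax": 0, "ay": 0.003, "az": 0},
    {"jaw": 255, "dx": 0, "dy": 0, "dz": 1, "ax": 0, "ay": 0, "az": 0}
  ]
}}

```text
time: 11.45
position: [0.5873, 0.1947, 0.1059]
eef_rot: [0.003, -0.087, 0.996, -0.001]
wrist_force: [-0.6, 0.5, -5.6]
opening: 0.0122
```

```bash
python3 look.py w12
```

```text
11.45 [0.5873 0.1947 0.1059] [ 0.0034 -0.0872  0.9962 -0.0012] [-0.6  0.5 -5.6] 0.012208866426814543
```

View pics/w12.png

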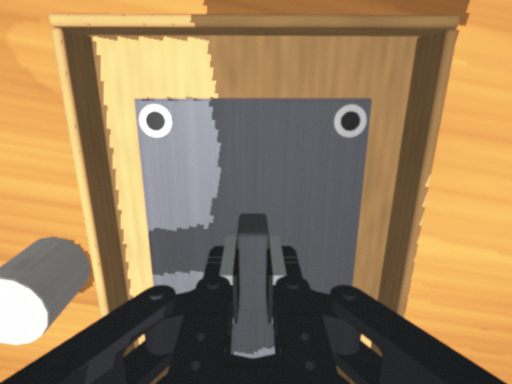

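Now centred across (tray 52–461, plate 135–371). I'll lower slowly until it touches.

>>> {"method": "move_arm", "body": {
  "plan": [
    {"jaw": 255, "dx": 2, "dy": 0, "dz": 7, "ax": 0, "ay": 0.006, "az": 0},
    {"jaw": 255, "dx": 1, "dy": 0, "dz": 4, "ax": 0, "ay": 0.002, "az": 0},
    {"jaw": 255, "dx": 0, "dy": 0, "dz": 2, "ax": 0, "ay": 0.002, "az": 0},
    {"jaw": 255, "dx": 0, "dy": 0, "dz": 1.5, "ax": 0, "ay": 0, "az": 0}
  ]
}}

```text
time: 11.9
position: [0.5852, 0.1944, 0.0927]
eef_rot: [-0.0, -0.087, 0.996, -0.002]
wrist_force: [0.0, -0.4, -1.6]
opening: 0.0122
```

>>> {"method": "move_arm", "body": {
  "plan": [
    {"jaw": 255, "dx": 0, "dy": 0, "dz": 2, "ax": -0.003, "ay": 0, "az": 0}
  ]
}}

```text
time: 12.0
position: [0.5855, 0.1943, 0.0918]
eef_rot: [0.0, -0.087, 0.996, -0.0]
wrist_force: [-7.7, -3.6, 24.8]
opening: 0.012
```

>>> {"method": "move_arm", "body": {
  "plan": [
    {"jaw": 255, "dx": 0, "dy": 0, "dz": 1.5, "ax": 0, "ay": 0, "az": 0}
  ]
}}

```text
time: 12.1
position: [0.5854, 0.1943, 0.0918]
eef_rot: [0.001, -0.087, 0.996, -0.0]
wrist_force: [-6.6, -1.3, 14.8]
opening: 0.0119
```

>>> {"method": "move_arm", "body": {
  "plan": [
    {"jaw": 255, "dx": 0, "dy": 0, "dz": -0.3, "ax": 0, "ay": 0, "az": 0},
    {"jaw": 120, "dx": 0, "dy": 0, "dz": 0, "ax": 0, "ay": 0, "az": 0},
    {"jaw": 120, "dx": 0, "dy": 0, "dz": 0, "ax": 0, "ay": 0, "az": 0},
    {"jaw": 120, "dx": 0, "dy": 0, "dz": 0, "ax": 0, "ay": 0, "az": 0},
    {"jaw": 120, "dx": 0, "dy": 0, "dz": 0, "ax": 0, "ay": 0, "az": 0}
  ]
}}

```text
time: 12.6
position: [0.5869, 0.1945, 0.0947]
eef_rot: [0.004, -0.087, 0.996, 0.0]
wrist_force: [-0.6, 0.6, 0.3]
opening: 0.045
```

```bash
python3 look.py w13
```

```text
12.6 [0.5869 0.1945 0.0947] [ 3.500e-03 -8.730e-02  9.962e-01  4.000e-04] [-0.6  0.6  0.3] 0.04497997073642608
```

View pics/w13.png

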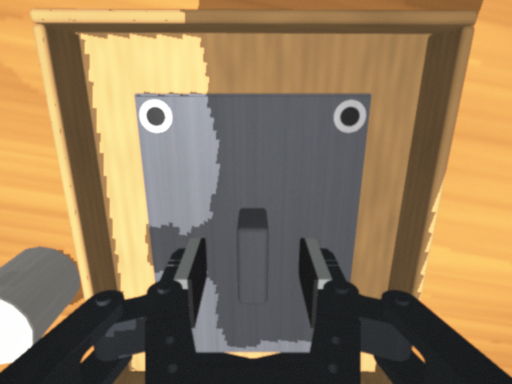

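>>> {"method": "move_arm", "body": {
  "plan": [
    {"jaw": 120, "dx": 0, "dy": 0, "dz": -10, "ax": 0, "ay": 0, "az": 0},
    {"jaw": 120, "dx": 0, "dy": 0, "dz": -30, "ax": 0, "ay": 0, "az": 0},
    {"jaw": 120, "dx": 0, "dy": 0, "dz": -45, "ax": 0, "ay": 0, "az": 0},
    {"jaw": 120, "dx": 0, "dy": 0, "dz": -45, "ax": 0, "ay": 0, "az": 0},
    {"jaw": 120, "dx": 0, "dy": 0, "dz": -45, "ax": 0, "ay": 0, "az": 0},
    {"jaw": 120, "dx": 20, "dy": -40, "dz": -20, "ax": 0, "ay": 0, "az": 0},
    {"jaw": 120, "dx": 20, "dy": -40, "dz": 0, "ax": 0, "ay": 0, "az": 0},
    {"jaw": 120, "dx": 20, "dy": -40, "dz": 0, "ax": 0, "ay": 0, "az": 0},
    {"jaw": 120, "dx": 20, "dy": -40, "dz": 0, "ax": 0, "ay": 0, "az": 0},
    {"jaw": 120, "dx": 20, "dy": -40, "dz": 0, "ax": 0, "ay": 0, "az": 0},
    {"jaw": 120, "dx": 0, "dy": 0, "dz": 0, "ax": 0, "ay": 0, "az": 0},
    {"jaw": 120, "dx": 0, "dy": 0, "dz": 0, "ax": 0, "ay": 0, "az": 0}
  ]
}}

```text
time: 13.85
position: [0.519, -0.0266, 0.3054]
eef_rot: [0.007, -0.088, 0.996, -0.001]
wrist_force: [-0.5, -1.0, 0.8]
opening: 0.0454
```

```bash
python3 look.py t14 top; python3 look.py s14 scene
```

```text
13.85 [ 0.519  -0.0266  0.3054] [ 0.0075 -0.0884  0.9961 -0.0012] [-0.5 -1.   0.8] 0.045373522884528734
13.9 [ 0.5192 -0.0263  0.3054] [ 0.0074 -0.0888  0.996  -0.0014] [-0.2 -0.1  0.4] 0.04520660822069522
```

View pics/t14.png

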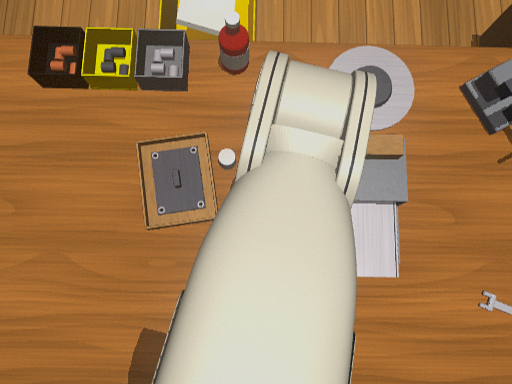

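View pics/s14.png

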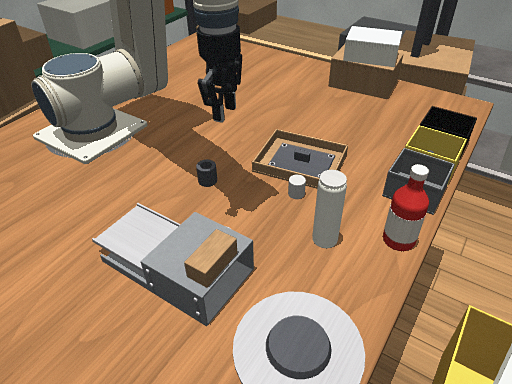

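The plate lies flat and centred in the tray (top view, ≈(178,180)). The bystanders are unmoved and the arm is clear.

```bash
python3 -c "
from station import job;print(job.hand_in())"
```

```text
the job is handed in; nothing more can be done
None
```

The cover plate is in the tray, lying flat and centred, and I handed the job in at about 14 s of the 59 s allowed.

- **Drag:** I pressed with the closed fingertips, reading about 7.5 to 16 N at the end of each move. One reading, 7.5 N, fell below the suggested 10 N. The rib came out to about 59 mm in front of the hood lip. The plate turned about 0.055 rad on the way, and I turned the grip to match.
- **Lift and placing:** I gripped the rib, lifted the plate 16 to 18 mm and drew it forward so its rear edge cleared the hood before carrying it over. I lowered it until it touched the tray floor, with a brief 25 N contact reading, then let go and withdrew the arm.
- **Last checks:** In the final top and scene pictures the plate is inside the tray walls and the bystanders in view look where they started. The arm hid the bearing, the bush and part of the spray can in the top view; the scene view shows the bush and spray can in place. The bearing was last seen in place during the carry.
- **Disagreements:** The gripper read a 12 mm opening on the 14 mm rib, though the hold was firm. The tray position differed by 3 to 4 mm between the top and wrist cameras, so I went mostly by the wrist camera for the placing.

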